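# Tap-centre a bud vase on the banding wheel and run it round

### The arm

A 6-joint arm with a two-finger parallel gripper is mounted at the origin on a cart in front of the work surface, level with it; the furniture and walls round the work are solid. World frame = base frame: x ahead of the robot, y to its left, z up, the work surface at z = 0. Lengths are in m, angles in rad, forces in N, time in s.
With the tool pointing down it reaches from about 0.35 to 0.85 m from the base axis. Payload 8.1 kg.
Tool frame: the origin (TCP) lies midway between the tips of the shut fingers; the grasp point (between the pads) lies 19 mm behind it; z points along the fingers, y is the direction in which the jaws open and shut (so a half turn about z gives the same grasp; the last joint's range is limited). The gripper opens to 93 mm and grips with 3 to 60 N. Pads are 15 mm wide; open, the fingers measure 128 mm over their backs; the gripper's body (75 mm by 188 mm) begins 65 mm behind the grasp point.
Start: joints at [-1.257, 0.13, 1.488, -0, 1.523, -0.085], TCP at [0.233, -0.553, 0.219] pointing down, gripper open.
Joint ranges: [-2.96, 2.96], [-0.89, 2.26], [0.02, 2.5], [-1.34, 4.48], [0, 2.73], [-2.66, 2.66]. Speed limits (rad/s): [2.39, 2.39, 2.79, 3.14, 3.14, 3.14].

### API

Orientations are given as a rotation vector (axis times angle).
In Python, from plant import robot, optics, ticket gives the robot as it stands.
- The arm moves only by the tool send_rows, never from a script. Its argument "targets" is a list of rows, each a list of 3 entries, a list of its own where there are three numbers: the opening, from -1 (shut) to 1 (fully open), then the shift along the tool's x, y, z in mm, then the turn about the tool's z in rad. A call has 1 to 12 rows; each row shifts and turns the commanded pose from where the row before left it, along the tool's axes as they then stand; what a row does not reach is not made up. A row lasts 1/10 s, in which the tool goes at most 50 mm and 8.59 degrees, less where a joint would pass 70% of its speed; a pose out of reach is approached as far as the arm can. A call with a gripper value outside its range is refused whole. The fingers move at their own pace and stop on an object; "newtons" is the grip in N (left out, the last holds). Time passes only in rows, so rows that do not move let the fingers close. It gives the time, the measured TCP pose, the force and the opening at its end, in the units of the state.
- robot.read_state(): the state, without advancing time (a new reading comes with each control period).
- optics.read_camera(name): name is "scene" or "top" or "wrist"; returns a dict with "color" (400x640x3 uint8, red, green, blue), "K" (3x3 intrinsics, pixels), "position" and "orientation" of the camera in the world. Camera axes: x right, y up, looking along -z (the intrinsics and any distortion apply to the point x, -y, -z); pixel columns grow to the right and rows downward; lengths in m; the calibration is good to about 2 mm. A picture is of the moment at which its call begins. There is no depth.
- ticket.close_job(): hands the job in, once; it reports no verdict.
Trained networks look in the newest picture that a camera, given by its name, has taken for a name from the list of things; names that differ only in an ending like _2 or _b are one class to them, and where a whole thing is asked for, a point or a joint stands for the part that bears it (a point fixed in the world has none). Each returns a list of dicts, best first, with "confidence" (0 to 1); they miss things now and then, are a little off and sometimes report something else, mostly with a low value. They report only what shows in the picture. A call takes as long as a camera call. They do not tell look-alikes from the thing itself.
- optics.cut_out(camera, name): "region" (400x640 bool, what is visible of it) and "point" ([column, row] in pixels, amid what is visible of it).
The state is a dict: "t": time; "q": joint angles; "dq": joint speeds; "joint_torque": joint torques, N m; "tool_pos": TCP position; "orientation": TCP orientation; "force": force on the tool from outside, world axes, zero at the start; "wrist_torque": the same for the moment, N m; "opening": finger opening in m.
Only numpy, scipy, OpenCV 4.12 (cv2) and the standard library are available. Lean on these libraries where they do the work, as an engineer would, in place of code of your own. Each camera call takes 0.05 s, during which the arm holds its last target.

### The job

Get the little clay bud vase on the front banding wheel ready for banding: with light fingertip taps low on its body, nudge it until it stands in the middle of the wheel head, without gripping, lifting or tipping it. Then take the finger off the vase and, with a fingertip on the outer edge of the wheel head, set the wheel turning in one steady stroke to see that the vase runs true. Leave the vase standing centred and the wheel still, and do not disturb the other things on the bench.

Things in the scene. Friction and masses are not known exactly. Their poses are not given: they have to be found in the camera images.
- vase: the little bud vase of unglazed pinkish-tan clay on the head of the front banding wheel: 66 mm high, about 0.12 kg. Origin at the centre of its foot (underside), z along its axis. Round: narrow foot 28 mm across, low belly 44 mm across, slim neck (17 mm across at 50 mm up), lip 24 mm across. It starts 12 to 20 mm off the wheel's centre, in any direction
- vase_belly (a point): point on the vase's axis at the height of its widest part (44 mm across), 13 mm above the foot. Touched here, 8 to 16 mm above the head, the vase slides at about 0.6 N and stays where it is left; pushed higher than about 20 mm above the head it may rock over. At 18 mm up it is 43 mm across, at 26 mm 37 mm
- wheel_top (a point): centre of the flat top face of the banding wheel's head, on the spindle axis, 157 mm above the bench. The point belongs to the wheel's base and does not turn; z up
- wheel: the small cast banding wheel that stands in front on the bench, screwed down (not the wheel farther off on the right): round foot 100 mm across, slim column, flat round head 88 mm across and 14 mm thick, its top 157 mm above the bench. Origin under its centre; its yaw means nothing
- wheel_head (a joint): turn of the head about its upright spindle, rad, counter-clockwise from above positive, no end stops. It turns lightly (about 0.3 N along its rim) but does not coast: it stops when the finger leaves. A fingertip set lightly on the outer 15 mm of its top face, or against its edge, drags it round
- jar_cobalt: bystander: glaze jar, blue with a black lid, 61 mm across, 75 mm high; origin under its centre
- jar_honey: bystander: glaze jar, amber with a white lid, 57 mm across, 68 mm high; origin under its centre
- brush_round: bystander: glaze brush with a natural wood handle lying on the bench, 210 mm long (its y axis), 20 mm thick; origin under its middle
- scraper: bystander: clay scraper with a beech handle and steel blade lying on the bench, 185 mm long (its y axis), 40 mm wide, 26 mm high; origin under its middle
- stilt_1: bystander: three-armed beige kiln stilt on the bench, 44x39x16 mm; origin under its centre
Not all that is in view belongs to the job. Leave any yellow look-alike of the vase alone.

How it is judged:
On the way, in this order (a step that is already met when the one before it is completed fails the run):
1. the vase stands untouched, upright and at rest within 4 mm of the centre of the wheel head (horizontal distance between vase and wheel_top below 0.004 m and angle between vase's own z axis and vertical below 0.06 rad and z of vase in the frame of wheel_top between -0.004 and 0.004 m and velocity of joint wheel_head between -0.08 and 0.08 rad/s and linear speed of vase below 0.01 m/s and contact force between each of the fingers, the arm and vase below 0.05 N), for 0.3 s.
2. the wheel head turns (either way, faster than 0.25 rad/s, for 0.4 s on end) while nothing touches the vase and it stays centred within 4 mm (horizontal distance between vase and wheel_top below 0.004 m and angle between vase's own z axis and vertical below 0.06 rad and z of vase in the frame of wheel_top between -0.004 and 0.004 m and contact force between each of the fingers, the arm and vase below 0.05 N and (velocity of joint wheel_head above 0.25 rad/s or velocity of joint wheel_head below -0.25 rad/s)), for 0.4 s.
At the end, for the whole second after the job is handed in: the vase stands upright (within 0.06 rad) and at rest on the wheel head, its axis within 4 mm of the head's centre, and the wheel is still (horizontal distance between vase and wheel_top below 0.004 m and angle between vase's own z axis and vertical below 0.06 rad and z of vase in the frame of wheel_top between -0.004 and 0.004 m and velocity of joint wheel_head between -0.08 and 0.08 rad/s and linear speed of vase below 0.01 m/s and angular speed of vase below 0.1 rad/s); the robot touches nothing.
It fails at once if the vase is tipped by more than 0.35 rad (angle between vase's own z axis and vertical above 0.35 rad).
It fails at once if the vase is lifted more than 10 mm off the head, or falls off it (z of vase in the frame of wheel_top above 0.01 m or z of vase in the frame of wheel_top below -0.01 m).
It fails at once if the vase is struck, pressed or pinched with more than 10 N (contact force between any of the fingers, the arm and vase above 10 N).
It fails at once if another thing on the bench is shifted by more than 15 mm (distance of any of jar_cobalt, jar_honey, brush_round, scraper, stilt_1 from where it was at the start of the episode above 0.015 m).
It also fails if it takes over 64 s, if anything falls off the work surface, if the arm or the gripper's body presses on something with over 40 N, if the wrist force passes 120 N, or if a joint passes its speed limit or range.

## Working session

There is one attempt and no reset: what is moved stays moved. The work goes in short steps, Python scripts to look and compute and a tool call to move; the robot and the scene stay as the last step left them, time stands still between calls to the robot, and variables do not carry over. Pictures are saved under pics/ and viewed, and the job is handed in when it is done.

Besides the shell and the picture viewer there is one more tool, called after "Request:" by a JSON object that holds its "method" and its "body". send_rows: Moves the arm, as the interface text tells. Its arguments: {"type":"object","properties":{"targets":{"type":"array","items":{"type":"array"}},"newtons":{"type":"number"}},"required":["targets"]}

```bash
ls; mkdir -p pics
python3 - <<'E'
from plant import robot, optics, ticket
import cv2
s=robot.read_state(); print(s)
for n in ("scene","top","wrist"):
    c=optics.read_camera(n); print(n,c["K"],c["position"],c["orientation"],[k for k in c])
    cv2.imwrite(f"pics/{n}0.png",c["color"][:,:,::-1])
    for o in ("vase","wheel"):
        for r in optics.cut_out(n,o): print(o,r["confidence"],r["point"],r["region"].sum())
E
```

```text
pics
{'t': 0.0, 'q': array([-1.25741255e+00,  1.31145994e-01,  1.48926011e+00,  1.66678486e-05,
        1.52298849e+00, -8.54067158e-02]), 'dq': array([ 1.00262724e-03,  8.61094893e-05,  1.33669814e-03, -1.50648764e-03,
        5.37434045e-04,  1.57600502e-03]), 'joint_torque': array([ 6.97919058e-04, -5.59837139e+01, -4.91761172e+01,  7.67963938e-02,
        3.54336679e-02, -2.08049055e-04]), 'tool_pos': array([ 0.23283268, -0.55237717,  0.21760703]), 'orientation': array([-3.07759046e+00, -6.21919748e-01,  2.95793749e-04]), 'force': array([-0.03393789, -0.781946  ,  1.22977859]), 'wrist_torque': array([ 0.0126762 , -0.02072973,  0.01368277]), 'opening': 0.09277476685909469}
scene [[499.87773084   0.         315.8807213 ]
 [  0.         499.87773084 201.30322677]
 [  0.           0.           1.        ]] [-0.12093071 -0.74222371  0.80727234] [ 0.72267453 -0.43726347 -1.07877454] ['color', 'K', 'position', 'orientation']
vase 0.66 [401.2, 237.0] 425
top [[431.32368094   0.         322.48199564]
 [  0.         431.32368094 199.28175967]
 [  0.           0.           1.        ]] [ 0.46762951 -0.41838092  1.19392168] [ 0.04657904 -0.03515632 -1.56965628] ['color', 'K', 'position', 'orientation']
vase 0.63 [308.3, 198.8] 271
vase 0.59 [388.9, 181.5] 169
wheel 0.57 [303.8, 206.0] 982
wrist [[294.00908614   0.         320.94753934]
 [  0.         294.00908614 195.88351067]
 [  0.           0.           1.        ]] [ 0.30924507 -0.52040867  0.38459652] [-0.2693901   0.17924679 -1.16338026] ['color', 'K', 'position', 'orientation']
```

View pics/scene0.png

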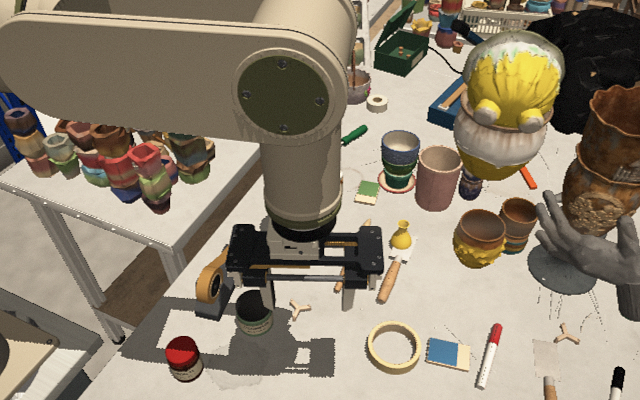

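View pics/top0.png

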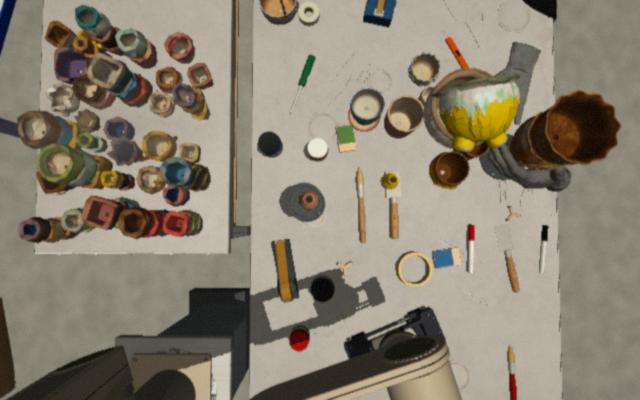

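View pics/wrist0.png

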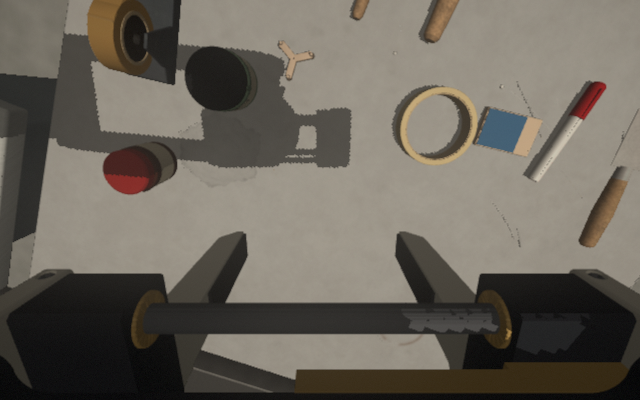

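```bash
cat > h.py <<'E'
import numpy as np,cv2
from scipy.spatial.transform import Rotation as R
from plant import robot, optics, ticket
def shot(n,f=None):
    c=optics.read_camera(n)
    if f: cv2.imwrite(f"pics/{f}.png",c["color"][:,:,::-1])
    return c
def plane(c,uv,z):
    uv=np.atleast_2d(np.asarray(uv,float)); K=c["K"]
    d=np.c_[(uv[:,0]-K[0,2])/K[0,0],-(uv[:,1]-K[1,2])/K[1,1],-np.ones(len(uv))]
    d=R.from_rotvec(c["orientation"]).apply(d)
    return c["position"]+d*((z-c["position"][2])/d[:,2])[:,None]
def proj(c,p):
    q=R.from_rotvec(c["orientation"]).inv().apply(np.atleast_2d(p)-c["position"]); K=c["K"]
    return np.c_[K[0,0]*q[:,0]/-q[:,2]+K[0,2],K[1,1]*q[:,1]/q[:,2]+K[1,2]]
def crop(c,x0,y0,w,h,k,f,circ=()):
    im=cv2.resize(c["color"][y0:y0+h,x0:x0+w,::-1],None,fx=k,fy=k,interpolation=cv2.INTER_CUBIC)
    for (p,r,z,col) in circ:
        a=np.linspace(0,2*np.pi,100); P=np.c_[p[0]+r*np.cos(a),p[1]+r*np.sin(a),a*0+z]
        uv=((proj(c,P)-[x0,y0]+.5)*k-.5).astype(np.int32); cv2.polylines(im,[uv],True,col,1)
    cv2.imwrite(f"pics/{f}.png",im)
E
python3 - <<'E'
from h import *
c=shot("top")
for n in ("wheel","vase"):
  for r in optics.cut_out("top",n):
    m=r["region"].astype(np.uint8); ys,xs=np.where(m); print(n,r["point"],xs.min(),xs.max(),ys.min(),ys.max(),cv2.minEnclosingCircle(np.c_[xs,ys].astype(np.float32)),plane(c,r["point"],.157 if n=="wheel" else .2))
w=plane(c,[302,202],.157)[0]; print(w)
crop(c,265,165,80,75,8,"topc",[(w,.044,.157,(0,255,0))])
E
```

```text
wheel [303.4, 205.9] 286 324 183 221 ((304.8370666503906, 202.17416381835938), 20.043046951293945) [[ 0.50566647 -0.36491074  0.157     ]]
vase [306.6, 200.7] 300 317 191 208 ((308.5880432128906, 199.62579345703125), 8.740687370300293) [[ 0.51610106 -0.37447661  0.2       ]]
vase [387.8, 182.4] 382 397 174 188 ((389.6153869628906, 180.84616088867188), 7.914202690124512) [[ 0.55852772 -0.56195922  0.2       ]]
[ 0.51505831 -0.36150879  0.157     ]
```

View pics/topc.png

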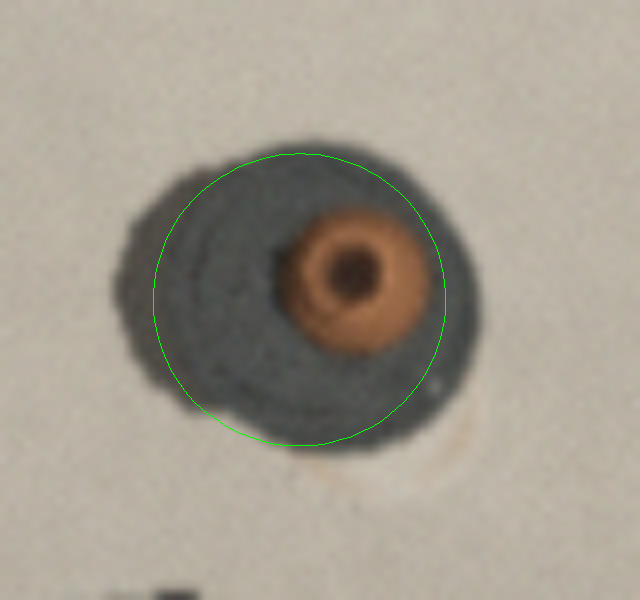

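```bash
cat >> h.py <<'E'
def fitrim(c,w,angs,r=.044,z=.157,band=.010):
    from scipy.ndimage import map_coordinates
    from scipy.optimize import least_squares
    g=c["color"].astype(float).mean(2)
    for _ in range(4):
        pts=[]
        for a in angs:
            rr=np.linspace(r-band,r+band,81)
            P=np.c_[w[0]+rr*np.cos(a),w[1]+rr*np.sin(a),rr*0+z]; uv=proj(c,P)
            v=map_coordinates(g,[uv[:,1],uv[:,0]],order=1); v=np.convolve(v,np.ones(5)/5,'same')
            d=np.gradient(v)[4:-4]; i=np.argmax(d)+4
            pts.append(P[i,:2])
        pts=np.array(pts)
        f=least_squares(lambda q:np.hypot(*(pts-q[:2]).T)-q[2],[w[0],w[1],r],loss="soft_l1",f_scale=.001)
        w=f.x[:2]
    return f.x,np.hypot(*(pts-w).T)-f.x[2]
E
python3 - <<'E'
from h import *
c=shot("top")
w=plane(c,[306,202],.157)[0]
# image right=-y, so angle -90deg is right
angs=np.radians(np.arange(-200,20,5))
x,res=fitrim(c,w,angs); print(x,np.round(res*1000,1))
# vase: lip / belly
v=[plane(c,[265+(359+.5)/8-.5,165+(280+.5)/8-.5],.170)[0]]
hsv=cv2.cvtColor(c["color"],cv2.COLOR_RGB2HSV)
m=((hsv[...,0]<20)&(hsv[...,1]>90)).astype(np.uint8)[165:235,265:345]
m[:]=cv2.morphologyEx(m,cv2.MORPH_CLOSE,np.ones((7,7)))
n,l,s,ce=cv2.connectedComponentsWithStats(m); i=1+np.argmax(s[1:,4]); print(s[i],ce[i])
uv=ce[i]+[265,165]; p=plane(c,uv,.170)[0]; print("vase",p, "off",p[:2]-x[:2])
crop(c,265,165,80,75,8,"topc2",[(x,.044,.157,(0,255,0)),(p,.022,.170,(255,0,0)),(p,.012,.223,(255,255,0))])
E
```

```text
[ 0.51429924 -0.36856049  0.04706349] [-3.6 -2.3 -0.8 -0.5 -1.3 -0.5  0.2  0.7 -1.   0.2  1.3  1.3  0.   1.3
  1.   1.   1.3  1.   0.   1.3  1.   0.5 -0.2  0.5 -1.  -0.5 -1.5 -1.3
 -1.8 -2.  -2.  -2.  -1.3 -0.8 -0.6 -0.3  0.2  0.2  1.2  1.4  1.2  0.6
  1.1  2.1]
[ 35  26  19  18 262] [44.03816794 34.70992366]
vase [ 0.51992426 -0.3789434   0.17      ] off [ 0.00562502 -0.01038291]
```

View pics/topc2.png

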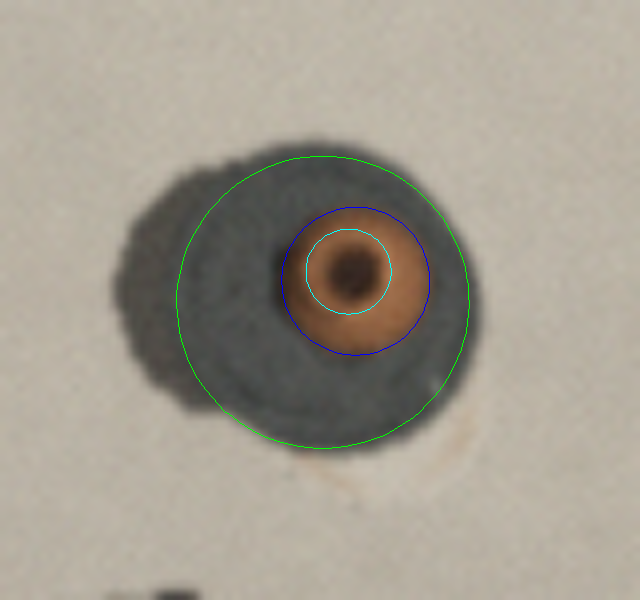

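Run:
```python
from h import *
ims=[shot("top")["color"].astype(float) for _ in range(6)]
c=shot("top"); a=np.mean(ims,0); 
b=np.clip((a-40)*5,0,255).astype(np.uint8)   # stretch darks
c["color"]=np.clip((a-50)*255/60,0,255).astype(np.uint8); print(a[180:225,285:330].mean((0,1)))
crop(c,265,165,80,75,8,"topc3")
w=plane(c,[303,202],.157)[0]
nad=proj(c,[[.468,-.418,0.]]);print(nad)
```

```text
[122.01078189 114.75283951 104.74156379]
[[325.47571478 221.61567244]]
```

View pics/topc3.png

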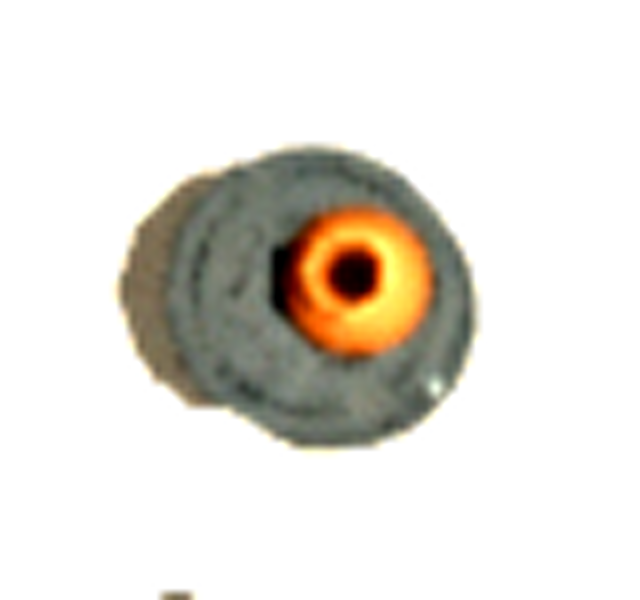

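Request:
{"method": "send_rows", "body": {"targets": [[-1,[0,0,-20],0],[-1,[34,3,-5],0],[-1,[34,3,-5],0],[-1,[34,3,-5],0],[-1,[34,3,-3],0],[-1,[34,3,-3],0],[-1,[34,3,0],0],[-1,[34,4,0],0],[-1,[34,4,0],0],[-1,[30,3,0],0]], "newtons": 5}}

```text
t: 2.0
tool_pos: [0.5242, -0.4616, 0.2595]
orientation: [-3.079, -0.623, -0.0]
force: [0.5, -0.3, 0.1]
opening: 0.0178
```

Request:
{"method": "send_rows", "body": {"targets": [[-1,[0,0,0],-0.145],[-1,[0,0,0],-0.145],[-1,[0,0,0],-0.145],[-1,[0,0,0],-0.145],[-1,[0,0,0],-0.145],[-1,[0,0,0],-0.145],[-1,[0,0,0],-0.145],[-1,[0,0,0],-0.145],[-1,[0,0,0],-0.145],[-1,[0,0,0],-0.145],[-1,[0,0,0],0],[-1,[0,0,0],0]]}}

```text
t: 3.2
tool_pos: [0.5226, -0.4623, 0.2596]
orientation: [-1.898, -2.504, -0.0]
force: [-0.6, 0.7, 1.0]
opening: 0.0004
```

Run:
```python
from h import *
s=robot.read_state(); print(s["t"],s["tool_pos"],R.from_rotvec(s["orientation"]).as_matrix().round(3),s["opening"])
for n in("wrist","scene"):
  c=shot(n,n+"1"); print(c["position"],R.from_rotvec(c["orientation"]).as_matrix().round(2)); print(proj(c,[[.516,-.3666,.157]]))
```

```text
3.2 [ 0.52257849 -0.46233987  0.25955369] [[-0.27   0.963 -0.   ]
 [ 0.963  0.27   0.   ]
 [ 0.    -0.    -1.   ]] 0.0003954335699336871
[ 0.49880071 -0.3817235   0.42587744] [[ 0.96 -0.26 -0.08]
 [ 0.27  0.92  0.29]
 [-0.   -0.3   0.95]]
[[345.23673522  91.29924746]]
[-0.12093071 -0.74222371  0.80727234] [[ 0.42  0.64 -0.65]
 [-0.91  0.28 -0.32]
 [-0.02  0.72  0.7 ]]
[[285.97752748 178.82412379]]
```

View pics/wrist1.png

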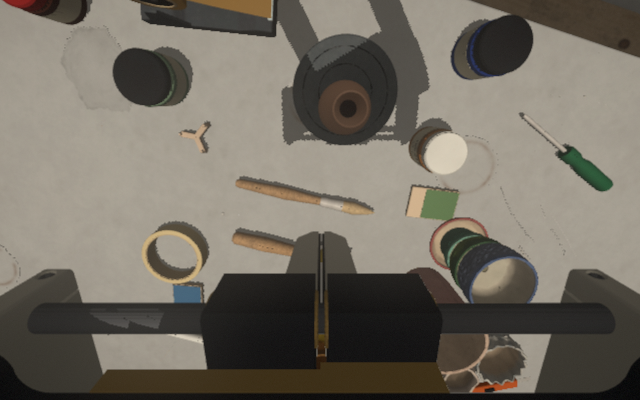

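View pics/scene1.png

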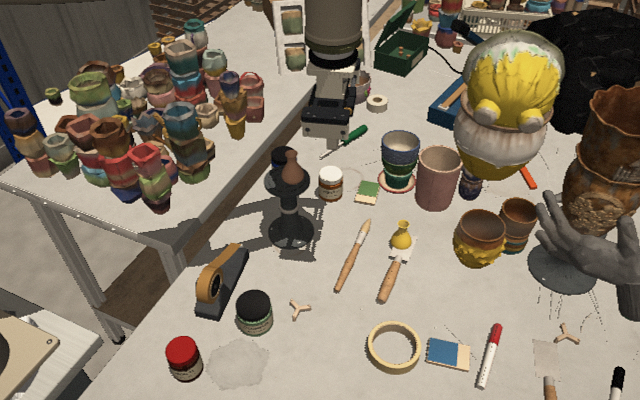

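Run:
```python
from h import *
c=shot("wrist"); 
w=np.array([.516,-.3666]); 
a=c["color"].astype(float); c["color"]=np.clip((a-20)*2.2,0,255).astype(np.uint8)
print(proj(c,[[*w,.157],[*w,.223]]),proj(shot("scene"),[[*w,.157]]))
crop(c,270,15,150,140,5,"w1")
s=shot("scene"); s["color"]=np.clip((s["color"].astype(float)-15)*2,0,255).astype(np.uint8)
crop(s,245,135,90,75,8,"s1",[(w,.044,.157,(0,255,0))])
```

```text
[[345.3344204   91.31385071]
 [353.27819059  87.33293914]] [[285.97752748 178.82412379]]
```

View pics/w1.png

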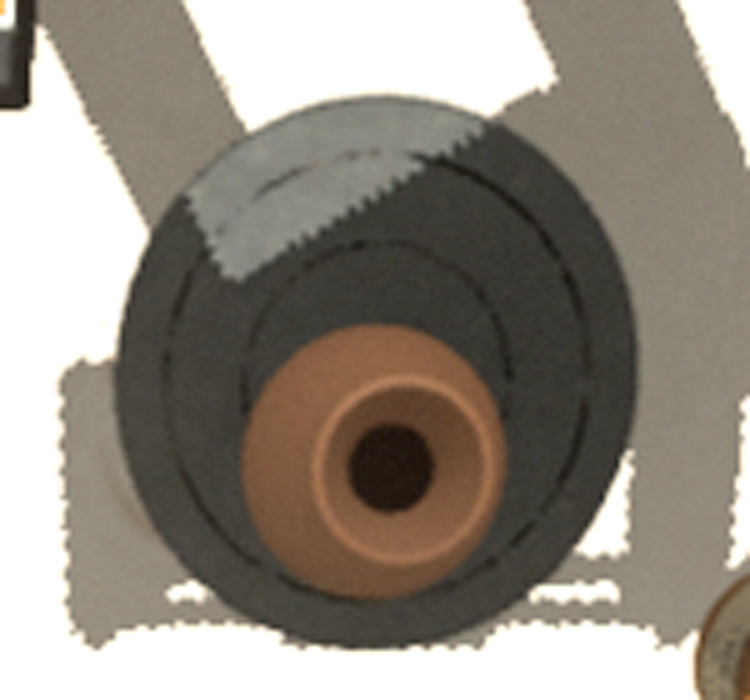

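View pics/s1.png

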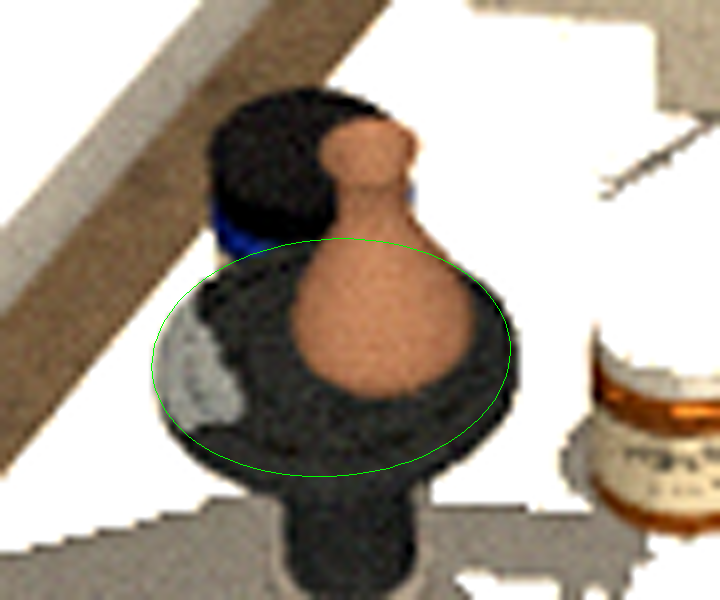

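```bash
cat >> h.py <<'E'
from scipy.optimize import least_squares
def vasefit(c,p0,box):
    "belly silhouette: model the vase as profile of circles; match to orange mask boundary"
    hsv=cv2.cvtColor(c["color"],cv2.COLOR_RGB2HSV)
    x0,y0,w,h=box
    m=((hsv[...,0]<16)&(hsv[...,1]>75)).astype(np.uint8)[y0:y0+h,x0:x0+w]
    n,l,s,ce=cv2.connectedComponentsWithStats(m)
    i=min([k for k in range(1,n) if s[k,4]>100],key=lambda k:np.hypot(*(ce[k]+[x0,y0]-proj(c,[[*p0,.175]])[0])))
    m=(l==i).astype(np.uint8)
    k=4; M=cv2.resize(m.astype(np.float32),None,fx=k,fy=k,interpolation=cv2.INTER_LINEAR)>.5
    M=cv2.morphologyEx(M.astype(np.uint8),cv2.MORPH_CLOSE,np.ones((25,25)))
    cs,_=cv2.findContours(M,cv2.RETR_EXTERNAL,cv2.CHAIN_APPROX_NONE); M=cv2.drawContours(M*0,cs,-1,1,-1)
    zz=np.array([0,4,8,13,18,22,26,32,38,44,50,55,60,63,66])/1000; rr=np.array([14,18,20.5,22,21.5,19.8,18.5,15,11.5,9.3,8.5,8.7,9.8,11,12])/1000
    a=np.linspace(0,2*np.pi,60)
    def sil(p):
        S=np.zeros_like(M); prev=None
        for z,r in zip(zz,rr):
            uv=proj(c,np.c_[p[0]+r*np.cos(a),p[1]+r*np.sin(a),a*0+.157+z])
            uv=((uv-[x0,y0]+.5)*k-.5).astype(np.float32)
            q=uv if prev is None else np.r_[uv,prev]
            cv2.fillConvexPoly(S,cv2.convexHull(q).round().astype(np.int32),1); prev=uv
        return S
    iou=lambda p:-(M&sil(p)).sum()/max(1,(M|sil(p)).sum())
    p=np.array(p0[:2],float)
    for st in (.004,.002,.001,.0005,.00025):
        for _ in range(12):
            C=[p+st*np.array(d) for d in ((0,0),(1,0),(-1,0),(0,1),(0,-1))]
            b=np.argmin([iou(q) for q in C]); 
            if b==0: break
            p=C[b]
    return p,-iou(p)
E
python3 - <<'E'
from h import *
c=shot("wrist"); g=c["color"]
x,res=fitrim(c,np.array([.516,-.3666]),np.radians(np.arange(0,360,6)),band=.008); print("rim",x,np.round(res*1000,1))
p,i=vasefit(c,[.519,-.379],(270,15,150,140)); print("vase wrist",p,i,(p-x[:2])*1000)
t=shot("top"); pt,i=vasefit(t,[.519,-.379],(265,165,80,75)); print("top",pt,i)
s=shot("scene"); ps,i=vasefit(s,[.519,-.379],(245,125,90,75)); print("scene",ps,i)
a=c["color"].astype(float); c["color"]=np.clip((a-20)*2.2,0,255).astype(np.uint8)
crop(c,270,15,150,140,5,"w2",[(x,.044,.157,(0,255,0)),(p,.022,.170,(255,0,0)),(p,.012,.223,(255,255,0))])
s["color"]=np.clip((s["color"].astype(float)-15)*2,0,255).astype(np.uint8)
crop(s,245,135,90,75,8,"s2",[(x,.044,.157,(0,255,0)),(ps,.022,.170,(255,0,0)),(ps,.012,.223,(255,255,0))])
t["color"]=np.clip((t["color"].astype(float)-50)*4,0,255).astype(np.uint8)
crop(t,265,165,80,75,8,"t2",[(x,.044,.157,(0,255,0)),(pt,.022,.170,(255,0,0)),(pt,.012,.223,(255,255,0))])
h=np.hstack([cv2.resize(cv2.imread(f"pics/{n}.png"),(400,400)) for n in("w2","s2")]); cv2.imwrite("pics/ws2.png",h)
E
```

```text
rim [ 0.51579345 -0.36758723  0.04535913] [-0.8 -0.4 -0.4 -0.2 -0.2 -0.4 -0.2 -0.2 -0.2  0.   0.   0.   0.2  0.
  0.2  0.2  0.2  0.2  0.2  0.2  0.2  0.2  0.2  0.6 -8.  -8.   0.2  2.6
 -0.4  0.  -0.4 -0.4  0.6 -0.2 -0.2 -0.1 -0.3 -0.1 -0.3 -0.3  2.1 -0.9
  3.1  0.1 -0.5  1.1 -0.7 -0.5 -0.5 -0.3 -0.1  1.5  2.6  2.   5.8 -0.4
  5.8 -0.6 -0.4 -0.6]
vase wrist [ 0.519 -0.335] -0.0 [ 3.20654813 32.58723152]
top [ 0.471 -0.379] -0.0
scene [ 0.519 -0.331] -0.0h.py:60: RuntimeWarning: overflow encountered in scalar negative
  iou=lambda p:-(M&sil(p)).sum()/max(1,(M|sil(p)).sum())
```

View pics/ws2.png

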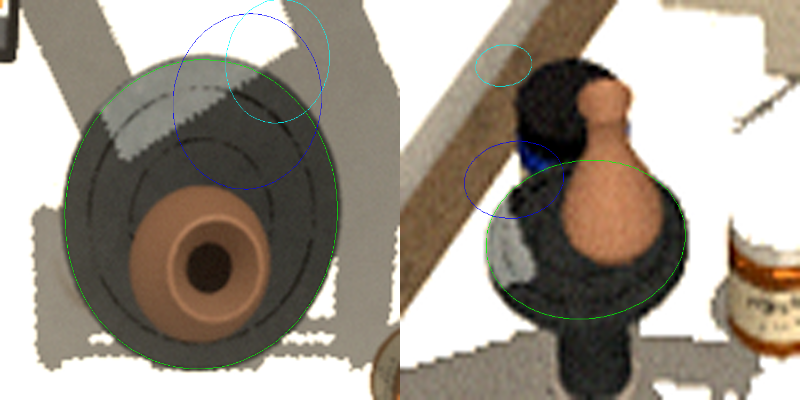

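View pics/t2.png

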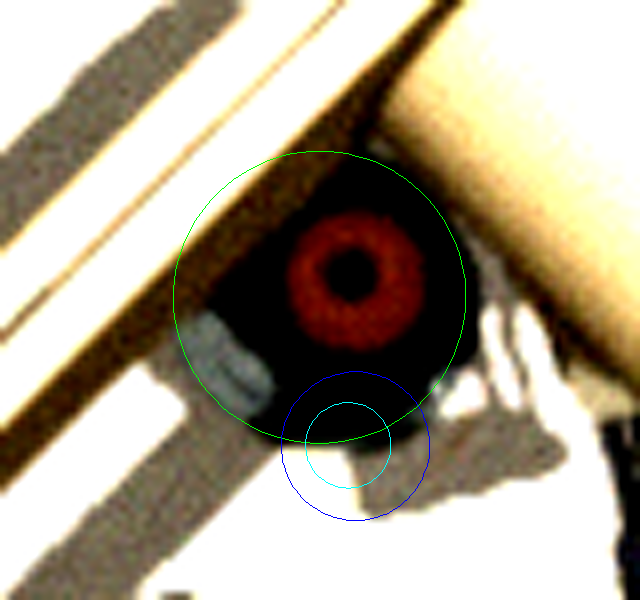

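```bash
sed -i 's/iou=lambda p:-(M&sil(p)).sum()/iou=lambda p:-float((M\&sil(p)).sum())/' h.py
cat > m.py <<'E'
from h import *
import sys
def go(tag,g=(.5158,-.3676),v=(.519,-.379),box=(270,15,150,140)):
    c=shot("wrist")
    x,res=fitrim(c,np.array(g),np.radians(np.arange(0,360,6)),band=.008); print("rim",x.round(4),np.abs(res).mean())
    p,i=vasefit(c,v,box); print("wrist",p,i,"off",(p-x[:2])*1000)
    s=shot("scene"); ps,i=vasefit(s,v,(245,125,90,75)); print("scene",ps,i)
    t=shot("top"); pt,i=vasefit(t,v,(265,165,80,75)); print("top",pt,i)
    c["color"]=np.clip((c["color"].astype(float)-20)*2.2,0,255).astype(np.uint8)
    crop(c,*box,5,"w2",[(x,x[2],.157,(0,255,0)),(p,.022,.170,(255,0,0)),(p,.012,.223,(255,255,0))])
    s["color"]=np.clip((s["color"].astype(float)-15)*2,0,255).astype(np.uint8)
    crop(s,245,135,90,75,8,"s2",[(x,.044,.157,(0,255,0)),(ps,.022,.170,(255,0,0)),(ps,.012,.223,(255,255,0))])
    h=np.hstack([cv2.resize(cv2.imread(f"pics/{n}.png"),(400,400)) for n in("w2","s2")]); cv2.imwrite(f"pics/{tag}.png",h)
    return x,p
E
python3 -c "
from m import *
go('m1')"
```

```text
rim [ 0.5158 -0.3676  0.0453] 0.0008866157275388846
wrist [ 0.518 -0.38 ] 0.9619242800129436 off [  2.20515529 -12.39936062]
scene [ 0.51925 -0.3795 ] 0.9514465126710024
top [ 0.52025 -0.3785 ] 0.9497132774591972
```

View pics/m1.png

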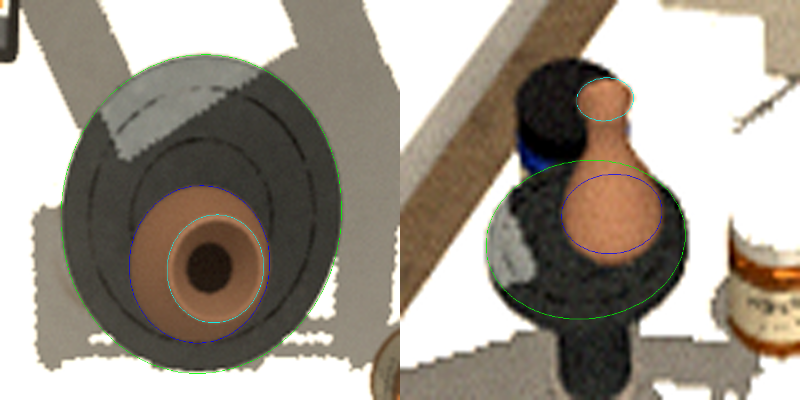

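Request:
{"method": "send_rows", "body": {"targets": [[-1,[0,0,0],0.098],[-1,[10,10,0],0],[-1,[14,0,0],0],[-1,[14,0,20],0],[-1,[0,0,25],0],[-1,[0,0,25],0],[-1,[0,0,14],0],[-1,[0,0,10],0],[-1,[0,0,0],0],[-1,[0,0,0],0]]}}

```text
t: 4.75
tool_pos: [0.5261, -0.4235, 0.1667]
orientation: [2.012, 2.412, -0.0]
force: [-0.9, 0.1, 0.9]
opening: 0.0006
```

Run:
```python
from h import *
s=robot.read_state(); T=s["tool_pos"];M=R.from_rotvec(s["orientation"]).as_matrix();print(T,M[:,0].round(3),s["force"].round(2))
C=np.array([.5158,-.3676]);print("in tool: wheel rel",M.T[:2,:2]@(C-T[:2])*1000,"vase",M.T[:2,:2]@([.518-T[0],-.380-T[1]])*1000)
c=shot("wrist","w3"); s=shot("scene","s3")
s["color"]=np.clip((s["color"].astype(float)-5)*2,0,255).astype(np.uint8)
crop(s,245,115,100,95,7,"s3")
```

```text
[ 0.52605561 -0.42347596  0.16665254] [-0.179  0.984 -0.001] [-0.86  0.14  0.87]
in tool: wheel rel [56.80927272 -0.06525618] vase [44.21577245 -0.12546817]
```

View pics/w3.png

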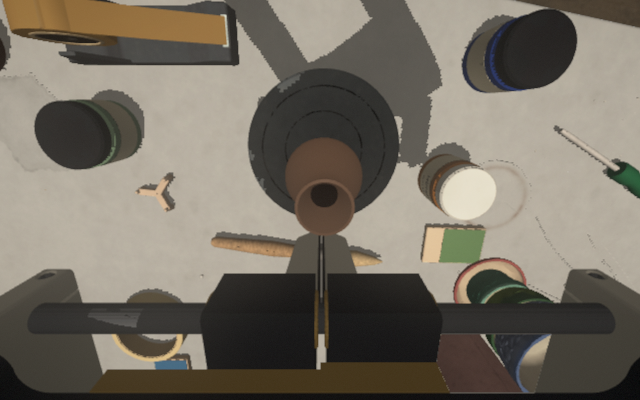

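View pics/s3.png

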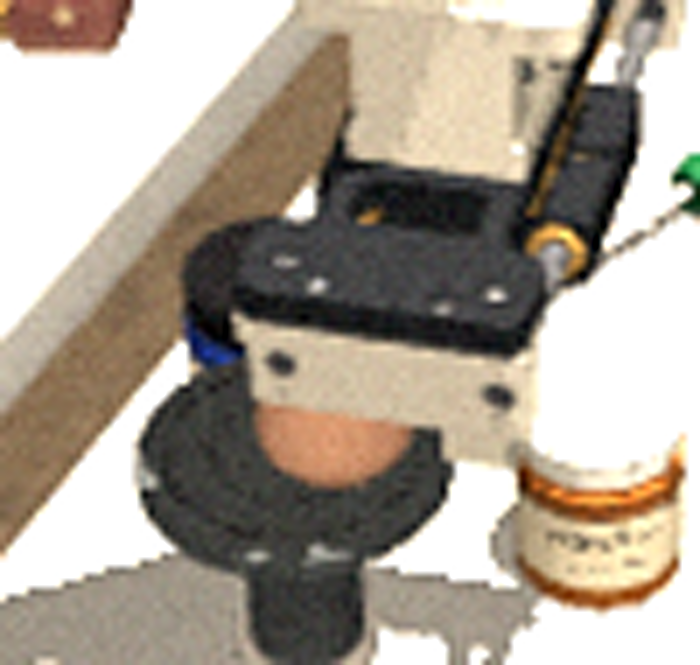

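Request:
{"method": "send_rows", "body": {"targets": [[-1,[4,0,1],0],[-1,[4,0,0],0],[-1,[2,0,0],0],[-1,[2,0,0],0],[-1,[2,0,0],0],[-1,[1,0,0],0],[-1,[1,0,0],0],[-1,[1,0,0],0],[-1,[1,0,0],0],[-1,[1,0,0],0],[-1,[1,0,0],0],[-1,[0,0,0],0]]}}

```text
t: 6.05
tool_pos: [0.522, -0.4035, 0.1647]
orientation: [2.013, 2.412, -0.0]
force: [0.0, -1.1, 1.1]
opening: 0.0005
```

```bash
cat >> m.py <<'E'
C0=np.array([.5158,-.3676])
def look(tag,v=(.518,-.380)):
    s=robot.read_state(); T=s["tool_pos"];M=R.from_rotvec(s["orientation"]).as_matrix();print(T,s["force"].round(2))
    c=shot("wrist"); box=(220,40,220,205)
    x,res=fitrim(c,C0,np.radians(np.arange(-20,200,6)),band=.006); print("rim",x.round(4),np.abs(res).mean())
    p,i=vasefit(c,v,box); print("vase",p,i)
    o=p-x[:2]; print("off mm",o*1000,"in tool",M.T[:2,:2]@o*1000,"TCP->wheel",M.T[:2,:2]@(x[:2]-T[:2])*1000)
    c["color"]=np.clip((c["color"].astype(float)-10)*2,0,255).astype(np.uint8)
    crop(c,*box,3.5,tag,[(x,x[2],.157,(0,255,0)),(p,.022,.170,(255,0,0)),(p,.012,.223,(255,255,0))])
E
python3 -c "
from m import *
look('k1')"
```

```text
[ 0.52204014 -0.40345302  0.1647212 ] [ 0.03 -1.12  1.09]
rim [ 0.5155 -0.3656  0.0449] 0.00072799772199441
vase [ 0.51725 -0.37275] 0.9831162967539565
off mm [ 1.79417816 -7.13011502] in tool [-7.33616199  0.48820313] TCP->wheel [38.4006628   0.29785715]
```

View pics/k1.png

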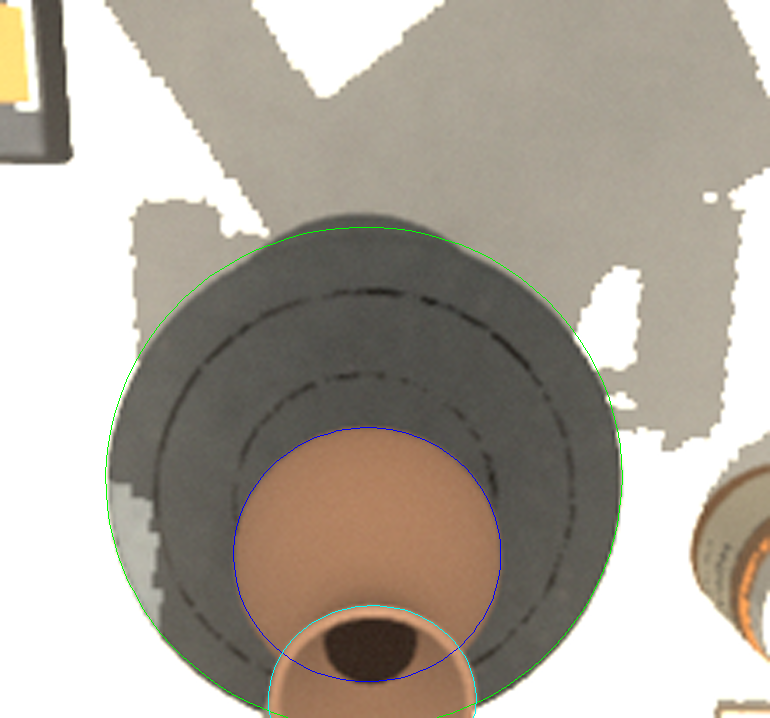

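```bash
cat >> m.py <<'E'
from scipy.ndimage import map_coordinates
def groove(c,w,r0,angs,band=.004):
    g=c["color"].astype(float).mean(2); z=.157
    for _ in range(5):
        pts=[];wt=[]
        for a in angs:
            rr=np.linspace(r0-band,r0+band,61); P=np.c_[w[0]+rr*np.cos(a),w[1]+rr*np.sin(a),rr*0+z]; uv=proj(c,P)
            v=map_coordinates(g,[uv[:,1],uv[:,0]],order=1); i=v.argmin(); d=np.median(v)-v[i]
            if d>6 and 5<i<55 and v.max()<np.median(v)+12: pts.append(P[i,:2])
        pts=np.array(pts)
        f=least_squares(lambda q:np.hypot(*(pts-q[:2]).T)-q[2],[w[0],w[1],r0],loss="soft_l1",f_scale=.0005); w=f.x[:2]; r0=f.x[2]
    return f.x,len(pts),np.abs(np.hypot(*(pts-w).T)-r0).mean()
def both(c,tool_ang=100):
    A=np.radians(np.r_[np.arange(tool_ang-170,tool_ang-39,4),np.arange(tool_ang+40,tool_ang+171,4)])
    x,res=fitrim(c,C0,A,band=.004); print("rim*",x.round(5),np.abs(res).mean())
    G=np.radians(np.arange(0,360,3))
    for r in (.036,.0225): print("groove",[*groove(c,x[:2],r,G)])
E
python3 -c "
from m import *
both(shot('wrist')); both(shot('wrist'),100)"
```

```text
rim* [ 0.51562 -0.36656  0.04498] 0.00042115824520531437
groove [array([ 0.51574845, -0.36706588,  0.03636001]), 64, np.float64(0.00012722210795021015)]
groove [array([ 0.51643827, -0.37171708,  0.02656348]), 41, np.float64(0.0011355710108468687)]
rim* [ 0.51568 -0.36672  0.04499] 0.00036493405501046794
groove [array([ 0.51573141, -0.36710327,  0.03634954]), 76, np.float64(0.00010692354200734625)]
groove [array([ 0.51636334, -0.36985088,  0.02506087]), 47, np.float64(0.0006027793933427664)]
```

Request:
{"method": "send_rows", "body": {"targets": [[-1,[1,0,0],0],[-1,[1,0,0],0],[-1,[1,0,0],0],[-1,[1,0,0],0],[-1,[1,0,0],0],[-1,[0.5,0,0],0],[-1,[0,0,0],0],[-1,[0,0,0],0]]}}

```text
t: 7.0
tool_pos: [0.521, -0.398, 0.1646]
orientation: [-2.013, -2.412, -0.0]
force: [-1.0, -0.6, 0.1]
opening: 0.0007
```

```bash
python3 -c "
from m import *
look('k2',(.516,-.367)); both(shot('wrist'))"
```

```text
[ 0.52102512 -0.39801841  0.16459448] [-1.  -0.6  0.1]
rim [ 0.5154 -0.365   0.045 ] 0.001083328612810477
vase [ 0.5165  -0.36725] 0.9804930078217587
off mm [ 1.08705911 -2.22306173] in tool [-2.38178097  0.67143147] TCP->wheel [33.46318874  0.38593739]
rim* [ 0.51563 -0.36644  0.04503] 0.00043722558312205765
groove [array([ 0.51570195, -0.36705274,  0.0363718 ]), 66, np.float64(8.427372427412577e-05)]
groove [array([ 0.51553359, -0.36601265,  0.03550275]), 48, np.float64(0.000385726509033576)]
```

View pics/k2.png

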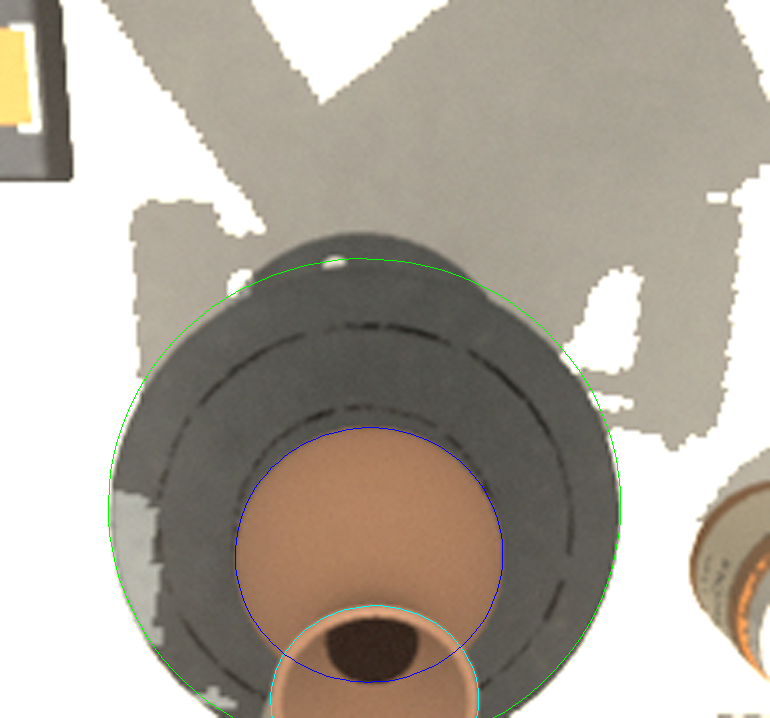

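Request:
{"method": "send_rows", "body": {"targets": [[-1,[-2,0,0],0],[-1,[-5,0,0],0],[-1,[-10,0,0],0],[-1,[-10,0,-10],0],[-1,[-13,0,-15],0],[-1,[-12,0,-15],0],[-1,[0,0,0],0],[-1,[0,0,0],0]]}}

```text
t: 7.9
tool_pos: [0.5303, -0.4497, 0.2043]
orientation: [2.013, 2.411, 0.0]
force: [-0.1, 0.3, -0.3]
opening: 0.0004
```

```bash
python3 -c "
from m import *
c=shot('wrist','w4'); print(c['position'],proj(c,[[.5157,-.367,.157]]))
look('k3',(.516,-.367)); both(shot('wrist'),100)
s=shot('scene'); print(vasefit(s,(.516,-.367),(245,125,90,75)))
t=shot('top'); print(vasefit(t,(.516,-.367),(265,165,80,75)))
s['color']=np.clip((s['color'].astype(float)-5)*2,0,255).astype(np.uint8)
crop(s,245,135,90,75,8,'s4',[((.5157,-.367),.0363,.157,(0,255,0)),((.5157,-.367),.044,.157,(0,255,0))])
"
```

```text
[ 0.51423302 -0.36730168  0.37060586] [[323.36243378 103.2326937 ]]
[ 0.5300579  -0.44901779  0.20352825] [-0.5  -1.24 -0.15]
rim [ 0.5157 -0.367   0.0451] 0.00014257346547338112
vase [ 0.51625 -0.36725] 0.9758856412189965
off mm [ 0.53596407 -0.26284793] in tool [-0.35443313  0.48033653] TCP->wheel [83.27339033  0.55280875]
rim* [ 0.51575 -0.36714  0.04508] 0.00022765123230679028
groove [array([ 0.51572776, -0.36712814,  0.03637427]), 75, np.float64(0.00020379199629741616)]Traceback (most recent call last):
  File "<string>", line 4, in <module>
    look('k3',(.516,-.367)); both(shot('wrist'),100)
                             ~~~~^^^^^^^^^^^^^^^^^^^
  File "m.py", line 40, in both
    for r in (.036,.0225): print("groove",[*groove(c,x[:2],r,G)])
                                            ~~~~~~^^^^^^^^^^^^^
  File "m.py", line 34, in groove
    f=least_squares(lambda q:np.hypot(*(pts-q[:2]).T)-q[2],[w[0],w[1],r0],loss="soft_l1",f_scale=.0005); w=f.x[:2]; r0=f.x[2]
    return func(*args, **kwargs)
    vector_fun = VectorFunction(
        fun_wrapped,
    ...<6 lines>...
        workers=workers
    )
    self._update_fun()
    ~~~~~~~~~~~~~~~~^^
    self.f = self.fun_wrapped(xp_copy(self.x))
             ~~~~~~~~~~~~~~~~^^^^^^^^^^^^^^^^^
    return np.atleast_1d(self.fun(x))
                         ~~~~~~~~^^^
    return self.f(x, *self.args, **self.kwargs)
           ~~~~~~^^^^^^^^^^^^^^^^^^^^^^^^^^^^^^
  File "m.py", line 34, in <lambda>
    f=least_squares(lambda q:np.hypot(*(pts-q[:2]).T)-q[2],[w[0],w[1],r0],loss="soft_l1",f_scale=.0005); w=f.x[:2]; r0=f.x[2]
                                        ~~~^~~~~~
ValueError: operands could not be broadcast together with shapes (0,) (2,)
```

View pics/k3.png

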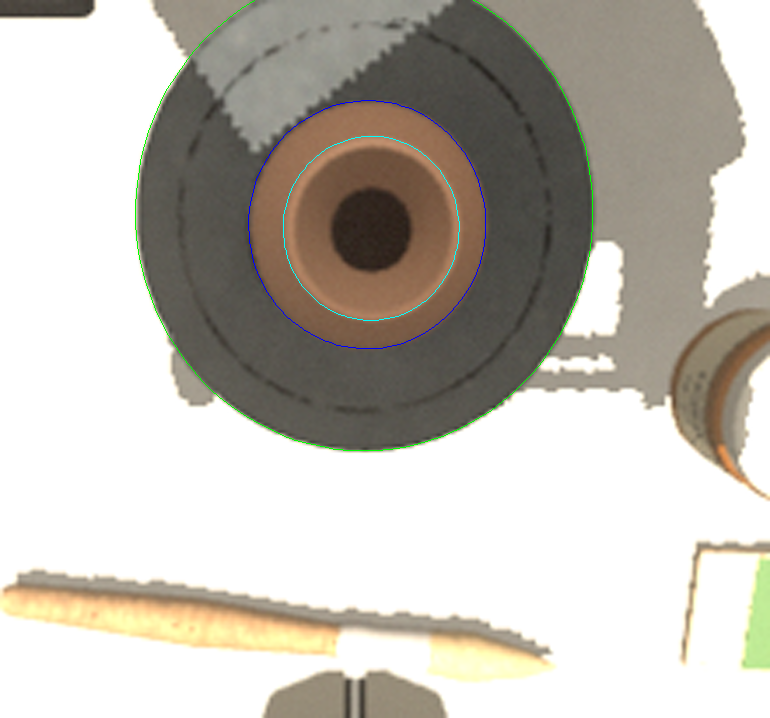

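Request:
{"method": "send_rows", "body": {"targets": [[-1,[15,0.5,0],0],[-1,[15,0,0],0],[-1,[13,0,10],0],[-1,[0,0,15],0],[-1,[0,0,12],0],[-1,[0,0,4],0],[-1,[0,0,1],0],[-1,[0,0,0],0],[-1,[0,0,0],0]]}}

```text
t: 8.95
tool_pos: [0.5234, -0.4075, 0.1633]
orientation: [2.012, 2.411, -0.0]
force: [0.2, -0.2, -0.1]
opening: 0.0005
```

```bash
python3 -c "
from m import *
for _ in range(4):
    s=robot.read_state(); print(s['t'],s['tool_pos'].round(4),s['force'].round(2)); shot('wrist')
look('k4',(.516,-.367))
"
```

```text
8.95 [ 0.5234 -0.4075  0.1633] [ 0.25 -0.21 -0.06]
9.0 [ 0.5235 -0.4074  0.1634] [ 0.02 -0.49  1.06]
9.05 [ 0.5235 -0.4073  0.1634] [-0.76 -0.34  1.16]
9.1 [ 0.5234 -0.4072  0.1633] [-0.54 -0.82  0.56]
[ 0.5233615  -0.40717949  0.16320535] [-0.8  -0.25  0.62]
rim [ 0.5156 -0.3664  0.045 ] 0.0002612481507082525
vase [ 0.5165  -0.36725] 0.9815634144636312
off mm [ 0.9044416  -0.89794745] in tool [-1.04528538  0.72917854] TCP->wheel [41.55810376 -0.33547591]
```

View pics/k4.png

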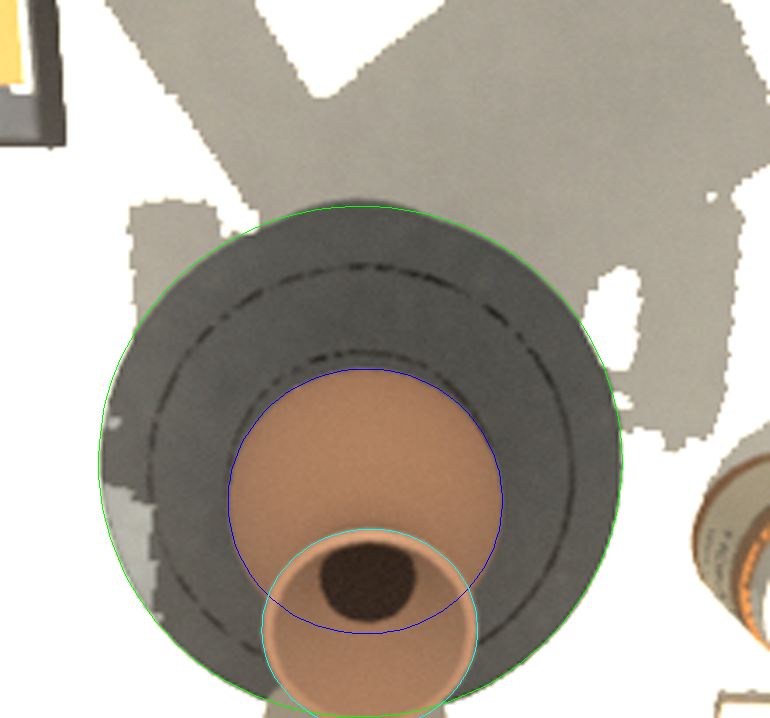

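Request:
{"method": "send_rows", "body": {"targets": [[-1,[0,0,2.5],0],[-1,[0,0,2],0],[-1,[0,0,1],0],[-1,[0,0,0],0],[-1,[0,0,0],0]]}}

```text
t: 9.7
tool_pos: [0.5231, -0.4068, 0.1571]
orientation: [-2.013, -2.412, 0.0]
force: [0.0, -0.1, 0.9]
opening: 0.0005
```

Request:
{"method": "send_rows", "body": {"targets": [[-1,[0,0,0.5],0],[-1,[0,0,0],0]]}}

```text
t: 9.9
tool_pos: [0.5232, -0.4069, 0.1568]
orientation: [2.013, 2.412, 0.0]
force: [-0.4, -0.3, 2.0]
opening: 0.0005
```

Request:
{"method": "send_rows", "body": {"targets": [[-1,[0,0,0.5],0],[-1,[0,0,0],0]]}}

```text
t: 10.1
tool_pos: [0.5234, -0.4069, 0.1568]
orientation: [2.012, 2.412, 0.0]
force: [-1.0, 1.1, 5.0]
opening: 0.0003
```

Request:
{"method": "send_rows", "body": {"targets": [[-1,[0.03,1.2,0],-0.03],[-1,[0.07,2.4,0],-0.06],[-1,[0.07,2.4,0],-0.06],[-1,[0.07,2.4,0],-0.06],[-1,[0.07,2.4,0],-0.06],[-1,[0.07,2.4,0],-0.06],[-1,[0.07,2.4,0],-0.06],[-1,[0.07,2.4,0],-0.06],[-1,[0.07,2.4,0],-0.06],[-1,[0.07,2.4,0],-0.06],[-1,[0.03,1.2,0],-0.03],[-1,[0,0,0],0]]}}

```text
t: 11.3
tool_pos: [0.5448, -0.3964, 0.1568]
orientation: [1.209, 2.898, -0.001]
force: [1.5, -1.2, 4.1]
opening: 0.0003
```

```bash
python3 -c "
from m import *
look('k5',(.516,-.367)); both(shot('wrist'),134)
"
```

```text
[ 0.5447533  -0.39637384  0.15678375] [ 1.53 -1.21  4.14]
rim [ 0.5153 -0.3666  0.045 ] 0.00030061800960558965
vase [ 0.5165  -0.36675] 0.9844830220388832
off mm [ 1.22567509 -0.11242358] in tool [-0.94235945  0.79175347] TCP->wheel [ 4.18718110e+01 -2.05311143e-02]
rim* [ 0.51546 -0.36683  0.04499] 0.0002606749401083052
groove [array([ 0.51566697, -0.36711061,  0.03634151]), 65, np.float64(0.00012173346951097587)]
groove [array([ 0.52014755, -0.37064169,  0.02553404]), 18, np.float64(0.000854814013710764)]
```

View pics/k5.png

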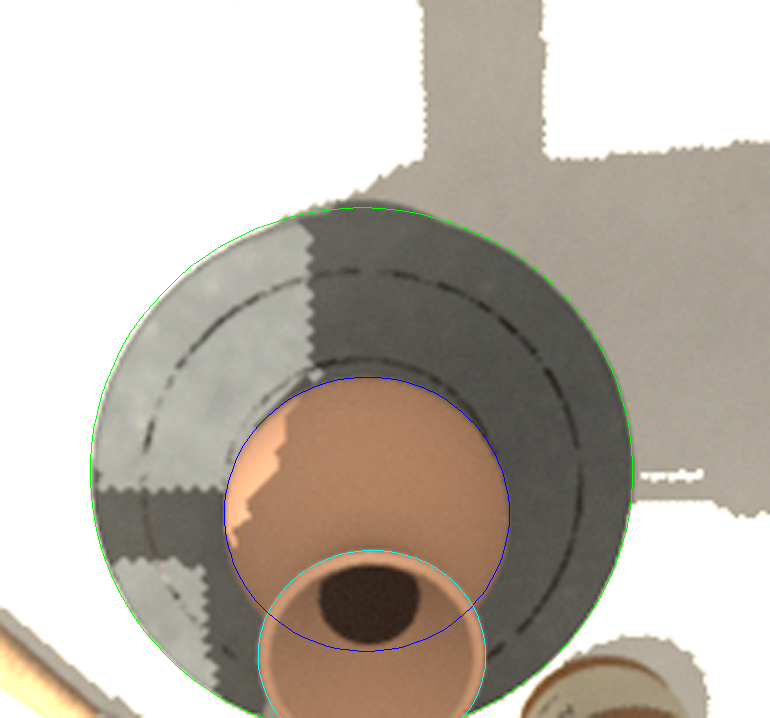

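Request:
{"method": "send_rows", "body": {"targets": [[-1,[0,0,0],0],[-1,[0,0,-1],0],[-1,[0,0,-4],0],[-1,[0,0,-15],0],[-1,[-10,0,-20],0],[-1,[-16,0,-7],0],[-1,[-16,0,0],0],[-1,[0,0,0],0],[-1,[0,0,0],0]]}}

```text
t: 12.3
tool_pos: [0.5733, -0.4255, 0.203]
orientation: [-1.21, -2.898, -0.001]
force: [-0.3, 0.0, -0.9]
opening: 0.0004
```

```bash
cat > rot.py <<'E'
from m import *
def unwrap(c,cen):
    g=c["color"].astype(float).mean(2); th=np.radians(np.arange(0,360,1)); 
    rr=np.linspace(.034,.0385,10)
    P=np.array([[cen[0]+r*np.cos(t),cen[1]+r*np.sin(t),.157] for t in th for r in rr]); uv=proj(c,P)
    v=map_coordinates(g,[uv[:,1],uv[:,0]],order=1).reshape(360,10)
    d=(np.median(v,1)-v.min(1))/np.median(v,1); return d
E
python3 -c "
from rot import *
look('k6',(.516,-.367)); c=shot('wrist','w6')
import json
x,n,e=groove(c,C0,.036,np.radians(np.arange(0,360,3))); print('groove',x,n,e)
b=unwrap(c,x)
# old picture w4 with its camera pose
o=dict(c); o['color']=cv2.imread('pics/w4.png')[:,:,::-1]
Rt=lambda s:s
# pose w4: position known; orientation = current rotated about world z by yaw difference, 
o['position']=np.array([.51423302,-.36730168,.37060586])
import sys
best=None
for dy in np.radians(np.arange(-36,-26,.5)):
    o['orientation']=(R.from_rotvec([0,0,dy])*R.from_rotvec(c['orientation'])).as_rotvec()
    y,n,e=groove(o,C0,.036,np.radians(np.arange(0,360,3)))
    if best is None or abs(y[1]+.3671)+abs(y[0]-.5157)<best[0]: best=(abs(y[1]+.3671)+abs(y[0]-.5157),dy,y,unwrap(o,y))
print(np.degrees(best[1]),best[2])
a=best[3]
f=lambda q:(q-q.mean())/q.std()
cc=np.array([np.mean(f(np.roll(a,k))*f(b)) for k in range(360)]); k=np.argsort(-cc)[:8]; print(k,cc[k].round(2),cc[0],cc.std())
"
```

```text
[ 0.57329549 -0.42551362  0.20299884] [-0.31  0.01 -0.94]
rim [ 0.5158 -0.3669  0.045 ] 0.00024160180148853364
vase [ 0.51625 -0.36675] 0.9757771829274301
off mm [0.48048054 0.14364207] in tool [-0.23572528  0.44263765] TCP->wheel [82.13056599  0.31733718]
groove [ 0.51572995 -0.36714253  0.03637292] 81 0.00016047159379831366
-36.0 [ 0.51556585 -0.36667303  0.0363205 ]
[34 33 32 35 31 36 30 28] [0.41 0.41 0.39 0.39 0.37 0.35 0.35 0.35] -0.12352382239417926 0.16930509778553574
```

View pics/k6.png

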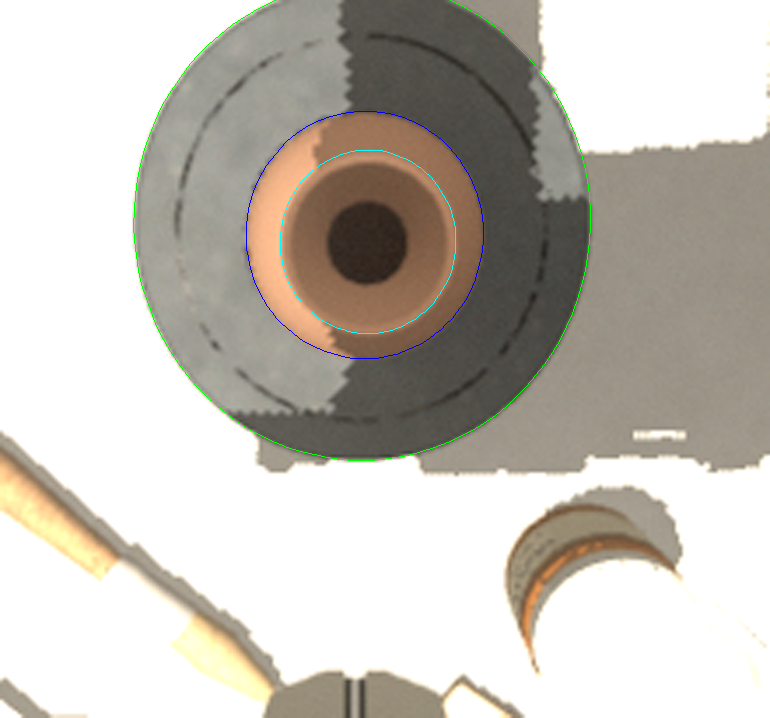

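Request:
{"method": "send_rows", "body": {"targets": [[-1,[0,0,0],0.145],[-1,[0,0,0],0.145],[-1,[0,0,0],0.145],[-1,[0,0,0],0.145],[-1,[-4,-12,-1],0.02],[-1,[-4,-12,0],0],[-1,[-4,-12,0],0],[-1,[-4,-11,0],0],[-1,[0,0,0],0],[-1,[0,0,0],0]]}}

```text
t: 13.4
tool_pos: [0.53, -0.4505, 0.2043]
orientation: [2.013, 2.412, 0.0]
force: [-0.3, -0.7, -0.4]
opening: 0.0009
```

```bash
python3 -c "
from rot import *
look('k7',(.516,-.367)); c=shot('wrist','w7'); print(c['position'],proj(c,[[.5157,-.367,.157]]))
x,n,e=groove(c,C0,.036,np.radians(np.arange(0,360,3))); print('groove',x,n,e)
b=unwrap(c,x)
o=dict(c); o['color']=cv2.imread('pics/w4.png')[:,:,::-1]; o['position']=np.array([.51423302,-.36730168,.37060586])
y,n,e=groove(o,C0,.036,np.radians(np.arange(0,360,3))); print(y); a=unwrap(o,y)
f=lambda q:(q-q.mean())/q.std()
cc=np.array([np.mean(f(np.roll(a,k))*f(b)) for k in range(360)]); k=np.argsort(-cc)[:8]; print(k,cc[k].round(2),cc[0],cc.std())
s=shot('scene'); print(vasefit(s,(.516,-.367),(245,125,90,75)))
s['color']=np.clip((s['color'].astype(float)-5)*2,0,255).astype(np.uint8)
crop(s,245,135,90,75,8,'s7',[((.5157,-.367),.0363,.157,(0,255,0)),((.5157,-.367),.044,.157,(0,255,0))])
i=np.hstack([cv2.resize(cv2.imread(f'pics/{q}.png')[50:170,250:395],(395,330),interpolation=cv2.INTER_CUBIC) for q in('w4','w7')]); cv2.imwrite('pics/cmp.png',np.clip((i.astype(float)-20)*2,0,255))
"
```

```text
[ 0.52997195 -0.45053913  0.20426152] [-0.32 -0.66 -0.38]
rim [ 0.5157 -0.3669  0.0451] 0.00021145965248916816
vase [ 0.51625 -0.36675] 0.9776670478679954
off mm [0.55553271 0.16327238] in tool [0.06139714 0.57576456] TCP->wheel [84.83121102  0.89236515]
[ 0.51418781 -0.36784126  0.37054612] [[323.53046985 102.48237123]]
groove [ 0.51574533 -0.36712119  0.03633159] 78 8.856177439234014e-05
[ 0.51576571 -0.36709146  0.03635362]
[31 32 30 33 29 28 34 27] [0.43 0.43 0.42 0.41 0.39 0.38 0.38 0.37] 0.06951419879091765 0.15023017836540642
(array([ 0.51775, -0.36675]), np.float64(0.9342450765864333))[ WARN:0@4.684] global loadsave.cpp:1063 imwrite_ Unsupported depth image for selected encoder is fallbacked to CV_8U.
```

View pics/cmp.png

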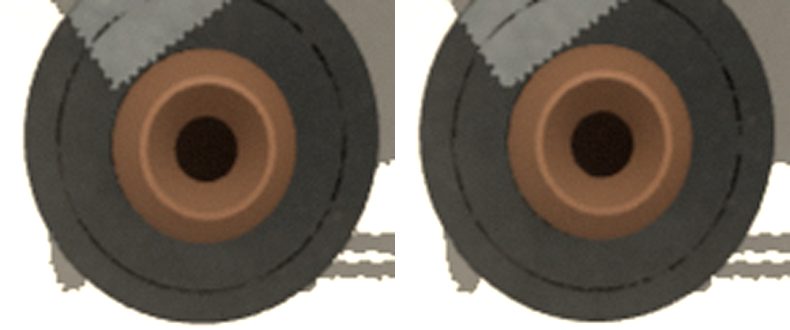

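View pics/s7.png

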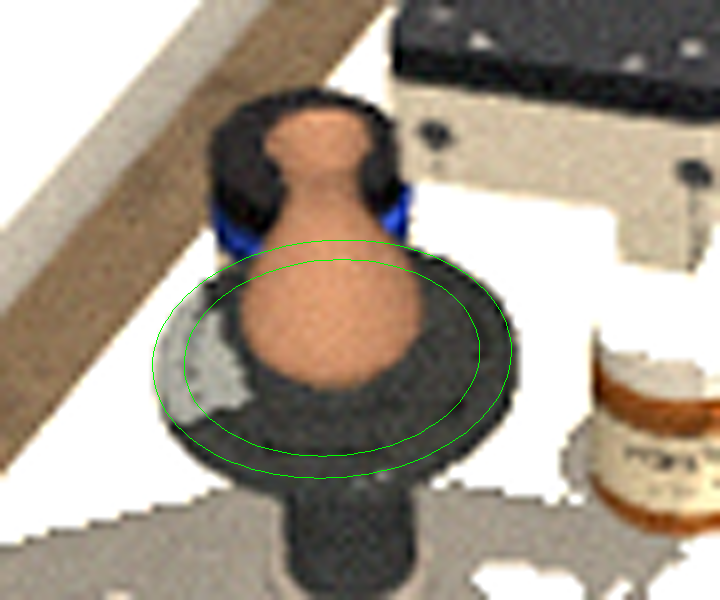

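```bash
python3 -c "
from plant import ticket
print(ticket.close_job())"
```

```text
the job is handed in; nothing more can be done
None
```

I centred the vase on the front wheel and turned the wheel head about half a radian to test it. The job is handed in at about 14 s; no verdict is reported.

- **Centring:** With the shut fingertips low on the belly I pushed the vase about 12.5 mm to the middle, in two slow pushes. The finger then came off. Seen from almost straight above in the wrist camera, it stood about 0.5 mm off the centre of the ring grooved in the wheel head.
- **Turning:** I set the fingertip lightly on the head's outer edge (about 4–5 N) and made one steady counter-clockwise stroke of 0.6 rad in about 1 s. I then held it still and lifted off. The groove pattern, compared from the same camera pose before and after, had moved by about 31°. That match was only moderate (peak correlation 0.43). It puts the turn at roughly 0.5 rad/s, above the 0.25 rad/s needed.
- **Final state:** The vase is upright and about 0.6 mm off centre, and the arm is clear of everything. I saw no sign of the wheel moving and did not touch the bystanders. I did not re-measure the bystanders' positions.

**Disagreements between checks:**
- The scene camera put the vase about 2 mm off in x, with a poorer fit because the neck overlaps a dark jar lid. That is within the calibration error and the 4 mm limit.
- The wrist camera saw the head about 1 mm too large in radius, which does not affect the offset between vase and wheel.

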